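# Open the child-resistant solvent bottle

### The job

Open the amber solvent bottle on the electronics bench: its red child-resistant cap only idles round unless it is pressed down firmly, but not rammed, while being turned anticlockwise. Lift the cap off and set it down gently in the low blue tray, open side down, flat and wholly inside the lip. Leave everything else on the bench where it is.

Things in the scene. Friction and masses are not known exactly. Their poses are not given: they have to be found in the camera images.
- bottle: Amber bottle, 68 mm diameter, cream label with a red band, fixed in a black holder (92 mm square, 40 mm high) that cannot move. Origin: on its axis at the holder's foot, 0 to 12 mm above the bench, differing from start to start; z up. Conical shoulder from radius 34 mm at 90 mm above the origin to 13 mm at 108 mm. Two ledges on its neck, inside the cap, span 40 degrees either side of its +x and -x.
- cap: Outer shell of the red ribbed child-resistant cap, white stripe on top, 44 mm diameter, 34 mm high, about 70 g with its core. Origin: on the axis at the underside, z up; 115 mm above the bottle's origin when closed. Grip the skirt (1 to 34 mm above the origin) anywhere around. Unpressed, the shell is held up by a spring and spins idly, and the core inside stays locked.
- cap_top (a point): Centre of the cap's flat top, 34 mm above the cap's origin. Pressing takes 3 N plus 1 N/mm until inner teeth meet 1 to 7 mm down and mesh 2 mm further (differs from cap to cap; tip on tip they drop in once turned, then press anew). Below 13 N the core stays locked; kept at 17 to 22 N and turned anticlockwise (from above), after 0 to 30 degrees of play it turns along. Over 34 N crushes the seal.
- core: White inner core, hidden in the cap. Origin: on the axis at the cap's underside; z up. Two lugs on its x axis hook under the neck's ledges, behind stops 2 mm high: pushed over 2 mm down they can turn past. Locked while its x axis is within 50 degrees of the bottle's; free to lift when 60 to 120 degrees from it (best 90). Starts 0 to 12 degrees anticlockwise of the bottle's x. Once free, ease off and lift straight up.
- liner: White spring-loaded seal disc, 19 mm diameter, in the bottle's mouth, under the cap; it pushes the core up with 6 N plus 3 N per mm, and stops hard about 2.4 mm down (13 N). Origin: centre of its top face.
- tray: Flat blue silicone tray, 130 x 110 mm outside (x, y), with a lip 5 mm wide and 8 mm high; inner floor 120 x 100 mm, 5 mm above the bench. Origin: centre of its underside; z up. It does not move.
- rinse_bottle: White bottle with a blue cap and blue label in a grey square holder 92 mm square, 136 mm high in all. Not to be touched. Origin: centre of its underside.
- yellow_meter: Yellow handheld multimeter, 150 x 78 x 45 mm, to be left alone. Origin: centre of its underside.
- orange_meter: Orange handheld multimeter, 150 x 78 x 45 mm, to be left alone. Origin: centre of its underside.
- solder_spool: Spool of solder, 60 mm diameter, 48 mm high, to be left alone. Origin: centre of its underside.
- screwdriver: Yellow-handled screwdriver lying on the bench, to be left alone. Origin: under its middle.
- pen_cup: Black cup, 76 mm diameter, 95 mm high, to be left alone. Origin: centre of its underside.
- parts_bin: Blue open bin, 120 x 90 x 50 mm, to be left alone. Origin: centre of its underside.
There are look-alikes about, which are no part of the job. What is meant by the tray is not black, and is the larger of those in its own colour.

How it is judged (in metres and radians):
On the way, in this order (a step that is already met when the one before it is completed fails the run):
1. the core is turned at least 50 degrees out of its locked position while the cap is still on the neck (angle between the x axis of core and the x axis of bottle, either way round above 0.87 rad and z of cap in the frame of bottle below 0.119 m and horizontal distance between cap and bottle below 0.005 m), for 0.05 s.
2. the cap is lifted clear of the neck (z of core in the frame of bottle above 0.14 m), for 0.1 s.
At the end, for the whole second after the job is handed in: The cap stands at rest on the tray's floor, open side down (origin within 4 mm of the floor's height, tilt under 0.1 rad), its centre within 39 mm (tray x) and 29 mm (tray y) of the tray's centre, i.e. wholly inside the lip (x of cap in the frame of tray between -0.039 and 0.039 m and y of cap in the frame of tray between -0.029 and 0.029 m and z of cap in the frame of tray between 0 and 0.009 m and not (angle between cap's own z axis and vertical above 0.1 rad) and linear speed of cap below 0.02 m/s and angular speed of cap below 0.2 rad/s); the robot touches nothing.
It fails at once if the seal is loaded with more than 34 N (cap rammed down) (contact force between cap and liner above 34 N).
It fails at once if the cap is pressed or struck on the tray with more than 40 N (contact force between cap and tray above 40 N).
It fails at once if the cap is dropped: it falls freely, out of the fingers, faster than 0.6 m/s (contact force between cap and the fingers below 0.2 N and linear speed of cap above 0.6 m/s).
It fails at once if the rinse bottle is touched by the robot or the cap with more than 3 N (contact force between rinse_bottle and the arm above 3 N or contact force between rinse_bottle and the fingers above 3 N or contact force between rinse_bottle and cap above 3 N).
It fails at once if a bystander is moved by more than 20 mm (distance of any of yellow_meter, orange_meter, solder_spool, screwdriver, pen_cup, parts_bin from where it was at the start of the episode above 0.02 m).
It also fails if it takes over 67 s, if anything falls off the work surface, if the arm or the gripper's body presses on something with over 40 N, if the wrist force passes 120 N, or if a joint passes its speed limit or range.

### The arm

A 6-joint arm with a two-finger parallel gripper is mounted at the origin on the work surface. World frame = base frame: x ahead of the robot, y to its left, z up, the work surface at z = 0. Lengths are in mm, angles in rad, forces in N, time in s.
With the tool pointing down it reaches from about 400 to 925 mm from the base axis. Payload 12.5 kg.
Tool frame: the origin (TCP) lies at the very end of the fingers, on their centre line; the grasp point (between the pads) lies 19 mm behind it; z points along the fingers, y is the direction in which the jaws open and shut (so a half turn about z gives the same grasp; the last joint's range is limited). The gripper opens to 95 mm and grips with 3 to 60 N. Pads are 20 mm wide; open, the fingers measure 119 mm over their backs; the gripper's body (75 mm by 180 mm) begins 59 mm behind the grasp point.
Start: joints at [-1.225, 0.491, 1.559, -0, 1.092, -0.106], TCP at [272.89, -562.297, 214.661] pointing down, gripper open.
Joint ranges: [-3.1, 3.1], [-0.84, 2.19], [0.05, 2.79], [-1.13, 4.28], [0.06, 2.93], [-2.69, 2.69]. Speed limits (rad/s): [2.22, 2.22, 2.79, 3.14, 3.14, 3.14].

### API

Orientations are given as [roll, pitch, yaw] about the fixed x, y, z axes, in that order (R = Rz(yaw) Ry(pitch) Rx(roll)).
In Python, from cell import env gives the robot as it stands.
- The arm moves only by the shell command python3 -m pendant 'ROWS'. ROWS is JSON, a list that holds one entry, the list of rows, each a list of 5 numbers: the opening, from 0 (shut) to 1 (fully open), then the shift along the tool's x, y, z in m, then the turn about the tool's z in rad. A call has exactly 8 rows; each row is the pose to reach, as a shift and turn from the pose commanded when the call began, along the tool's axes at that moment; what a row does not reach only later rows make up. A row lasts 1/10 s, in which the tool goes at most 50 mm and 8.59 degrees, less where a joint would pass 70% of its speed; a pose out of reach is approached as far as the arm can. A call with a gripper value outside its range is refused whole. The fingers move at their own pace and stop on an object; the grip force is fixed at half the most. Time passes only in rows, so rows that repeat a pose let the fingers close, or fill a call up. It gives the time, the measured TCP pose, the force and the opening at its end, in the units of the state.
- env.state(): the state, without advancing time (a new reading comes with each control period).
- env.read_camera(name): name is "side" or "top" or "wrist"; returns a dict with "image" (420x560x3 uint8, blue, green, red), "range_z" (420x560 float32, mm along the optical axis (not along the pixel's ray), 0 where there is no reading), "fx", "fy", "cx", "cy" (pixels), "dist" ([k1, k2, p1, p2, k3] as OpenCV has them; the pictures are not rectified), "rvec" (rotation vector, rad) and "tvec" (3), from world to camera coordinates, as OpenCV has them; the wrist camera has in their place "tool_from_camera" (4x4, takes a point from camera to tool coordinates, whose origin is the TCP and whose axes are the flange's). Camera axes: x right, y down, z forward; pixel columns grow to the right and rows downward; lengths in mm; the calibration is good to about 2 mm. A picture is of the moment at which its call begins: read the wrist's pose just before it.
- env.job_done(): hands the job in, once; it reports no verdict.
The state is a dict: "t": time; "joints": joint angles; "qvel": joint speeds; "tau": joint torques, N m; "eef_pos": TCP position; "tcp_rot": TCP orientation; "ft_force": force on the tool from outside, world axes, zero at the start; "moment": the same for the moment, N m; "opening": opening from 0.0 (shut) to 1.0 (fully open).
Only numpy, scipy, OpenCV 4.12 (cv2) and the standard library are available. Lean on these libraries where they do the work, as an engineer would, in place of code of your own. Each camera call takes 0.05 s, during which the arm holds its last target. There are 200 camera calls.

## Working session

There is one attempt and no reset: what is moved stays moved. The work goes in short steps, Python scripts to look and compute and a shell command to move; the robot and the scene stay as the last step left them, time stands still between calls to the robot, and variables do not carry over. Pictures are saved under pics/ and viewed, about 8 in all and at most 12, crops included, and the job is handed in when it is done.

```bash
mkdir -p pics; ls; python3 - <<'E'
from cell import env
import cv2,numpy as np
print(env.state())
for n in("top","side"):
    c=env.read_camera(n); cv2.imwrite(f"pics/{n}0.png",c["image"]); np.savez(f"{n}0.npz",**c)
    print(n,c["fx"],c["cx"],c["cy"],c["dist"],c["rvec"],c["tvec"])
E
```

```text
pics
{'t': 0.0, 'joints': array([-1.22457445e+00,  4.91573563e-01,  1.55949003e+00, -2.03938027e-05,
        1.09167545e+00, -1.05638952e-01]), 'qvel': array([ 5.30444008e-04,  8.94062965e-04,  8.37895290e-05,  5.19139418e-04,
        1.04162041e-03, -8.08397761e-04]), 'tau': array([ 1.68691422e-03, -6.12631059e+01, -2.58171380e+01,  6.93891523e-02,
        4.82673536e-02, -9.99877079e-05]), 'eef_pos': array([ 272.80631656, -562.03154124,  214.03907076]), 'tcp_rot': array([-3.14045074e+00, -1.02892929e-04,  4.51870178e-01]), 'ft_force': array([-0.18043554,  0.5128326 ,  0.45511961]), 'moment': array([-0.02214836,  0.03621033, -0.03619996]), 'opening': 1.0010723212631192}
top 506.8593401871758 285.01484626288715 220.25487883493403 [0.04505086 0.         0.         0.         0.        ] [ 2.21232981 -2.16750915  0.04963394] [ -18.6088511   475.58578101 1396.63281531]
side 529.019062869598 282.0292172536308 209.39694132568482 [-0.14021402  0.          0.          0.          0.        ] [ 0.78378485 -2.63461774  1.01849244] [ 430.13173284  275.29259607 1402.97862987]
```

View pics/top0.png

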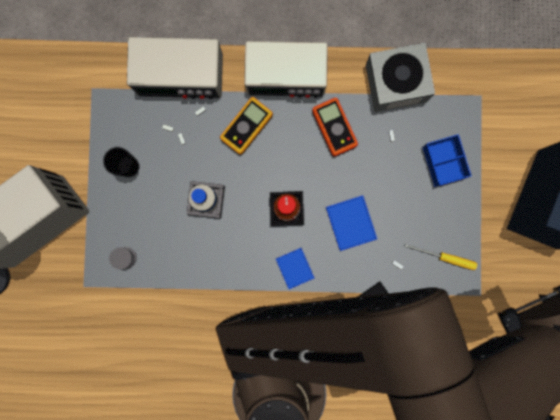

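View pics/side0.png

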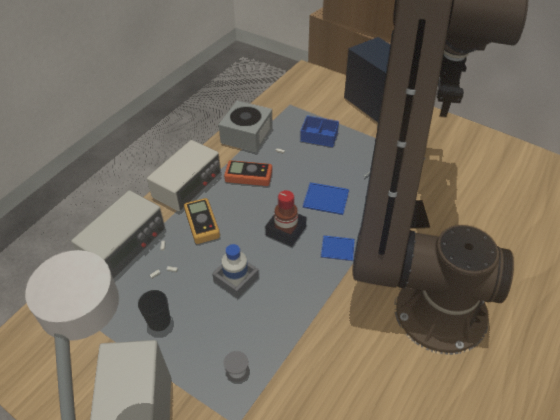

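```bash
cat > h.py <<'E'
import numpy as np,cv2
def ray(c,uv):
    K=np.array([[c["fx"],0,c["cx"]],[0,c["fy"],c["cy"]],[0,0,1.]])
    p=cv2.undistortPoints(np.float64(uv).reshape(-1,1,2),K,c["dist"]).reshape(-1,2)
    R=cv2.Rodrigues(np.float64(c["rvec"]))[0]; o=-R.T@np.float64(c["tvec"]).ravel()
    return o,np.c_[p,np.ones(len(p))]@R
def plane(c,uv,z):
    o,d=ray(c,uv); return o+d*((z-o[2])/d[:,2])[:,None]
def comps(im,lo,hi,amin=60):
    hsv=cv2.cvtColor(im,cv2.COLOR_BGR2HSV); m=cv2.inRange(hsv,lo,hi)
    cs,_=cv2.findContours(m,cv2.RETR_EXTERNAL,cv2.CHAIN_APPROX_NONE)
    return [k for k in cs if cv2.contourArea(k)>amin]
E
python3 - <<'E'
import numpy as np,cv2
from h import *
for n in("top","side"):
    c=dict(np.load(n+"0.npz")); im=c["image"]
    for k in comps(im,(105,150,80),(130,255,255)):
        r=cv2.minAreaRect(plane(c,k.reshape(-1,2),6)[:,:2].astype(np.float32)); print(n,"blue",cv2.minAreaRect(k)[0],r)
    for lo,hi in(((0,170,80),(6,255,255)),((170,150,80),(180,255,255))):
      for k in comps(im,lo,hi,30):
        (u,v),_,_=cv2.minAreaRect(k); p=k.reshape(-1,2)
        rz=np.median(c["range_z"][p[:,1],p[:,0]])
        i,j=int(v),int(u); zz=c["range_z"][i-3:i+4,j-3:j+4]
        o,d=ray(c,[(u,v)]); z0=np.median(zz); q=o+d[0]*z0
        e=plane(c,p,150)[:,:2].astype(np.float32)
        print(n,"red",(u,v),"depthpt",q, cv2.minEnclosingCircle(e),cv2.boundingRect(k))
c=dict(np.load("top0.npz")); 
cs=comps(c["image"],(0,0,0),(180,255,40),150)
for k in cs:
    r=cv2.minAreaRect(plane(c,k.reshape(-1,2),40)[:,:2].astype(np.float32))
    if 60<min(r[1])<130: print("black",cv2.minAreaRect(k)[0],r)
E
```

```text
top blue (294.55169677734375, 268.1207275390625) ((343.8101806640625, -38.01380920410156), (89.72757720947266, 75.53947448730469), 24.512340545654297)
top blue (351.04998779296875, 222.65000915527344) ((473.3309326171875, -192.90603637695312), (126.6212387084961, 106.8462905883789), 19.078344345092773)
top blue (198.5, 195.5) ((540.7481079101562, 234.91937255859375), (36.64564895629883, 36.37367248535156), 1.6332162618637085)
top blue (447.9844970703125, 160.09170532226562) ((653.6412963867188, -459.7838134765625), (121.84850311279297, 93.1758041381836), 17.182430267333984)
top red (286.10003662109375, 204.30001831054688) depthpt [508.42396938 -12.03227596 153.1947921 ] ((508.5992431640625, -12.475373268127441), 26.111539840698242) (276, 194, 21, 21)
side blue (232.0, 249.5) ((597.341064453125, 139.721435546875), (29.31338119506836, 33.543922424316406), 36.42668151855469)
side blue (337.8414306640625, 247.42681884765625) ((342.7451171875, -35.94898223876953), (87.87217712402344, 76.0232925415039), 24.89431381225586)
side blue (325.5622253417969, 197.6679229736328) ((472.72503662109375, -191.48910522460938), (123.60551452636719, 106.39221954345703), 18.6370792388916)
black (476.6476135253906, 350.80621337890625) ((137.75784301757812, -525.6197509765625), (104.85749053955078, 551.1813354492188), 32.8515625)
black (331.0790710449219, 311.2564697265625) ((231.5867156982422, -137.75308227539062), (95.89361572265625, 611.2710571289062), 13.039700508117676)
black (286.10101318359375, 208.51995849609375) ((506.6138916015625, -11.383018493652344), (88.72229766845703, 86.03996276855469), 4.030114650726318)
black (121.26471710205078, 161.94117736816406) ((620.0883178710938, 443.46588134765625), (96.64679718017578, 71.43844604492188), 50.60415267944336)
black (402.0, 73.0) ((886.0969848632812, -322.06439208984375), (105.4544448852539, 103.75508880615234), 0.7469592690467834)
```

```bash
python3 -m pendant '[[[1,0.03,-0.025,-0.02,0],[1,0.07,-0.06,-0.04,0],[1,0.11,-0.095,-0.06,0],[1,0.15,-0.13,-0.06,0],[1,0.188,-0.163,-0.06,0],[1,0.226,-0.196,-0.06,0],[1,0.264,-0.229,-0.06,0],[1,0.302,-0.262,-0.06,0]]]'
python3 -m pendant '[[[1,0.035,-0.03,0,0],[1,0.07,-0.06,0,0],[1,0.1,-0.087,0,0],[1,0.125,-0.108,0,0],[1,0.14,-0.122,0,0],[1,0.15,-0.13,0,0],[1,0.15,-0.13,0,0],[1,0.15,-0.13,0,0]]]'
python3 - <<'E'
from cell import env
import cv2,numpy as np
s=env.state(); c=env.read_camera("wrist"); cv2.imwrite("pics/w1.png",c["image"])
np.savez("w1.npz",pos=s["eef_pos"],rot=s["tcp_rot"],**c); print(s["t"],s["eef_pos"],s["tcp_rot"],s["joints"],s["ft_force"]); print(c["tool_from_camera"],c["dist"],c["fx"])
E
```

```text
t: 0.9
eef_pos: [423.7, -208.7, 274.6]
tcp_rot: [3.142, -0.0, 0.451]
ft_force: [1.6, -1.1, 0.3]
opening: 0.999
t: 1.7
eef_pos: [501.4, -28.7, 274.5]
tcp_rot: [3.142, 0.0, 0.452]
ft_force: [0.1, -0.3, 0.6]
opening: 1.0
1.7 [501.38197745 -28.69306464 274.46310676] [3.14157887e+00 4.53073505e-04 4.51909641e-01] [-1.88613264e-01  2.53475356e-01  1.76971547e+00 -3.13279341e-04
  1.11875687e+00  9.30410309e-01] [ 0.08802161 -0.25735886  0.59267914]
[[ 1.08556828e-03 -9.57646078e-01 -2.87945848e-01  8.21154310e+01]
 [ 9.99999081e-01  8.05681963e-04  1.09051446e-03  1.12004095e+00]
 [-8.12334117e-04 -2.87946767e-01  9.57646072e-01 -1.71494462e+02]
 [ 0.00000000e+00  0.00000000e+00  0.00000000e+00  1.00000000e+00]] [-0.08921746  0.          0.          0.          0.        ] 355.3913943376924
```

View pics/w1.png

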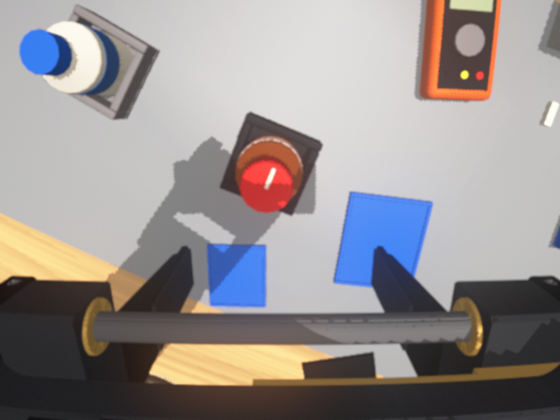

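```bash
cat >> h.py <<'E'
def wcam(c,pos,rot):
    from scipy.spatial.transform import Rotation as R
    T=np.eye(4); T[:3,:3]=R.from_euler("xyz",rot).as_matrix(); T[:3,3]=pos
    M=np.linalg.inv(T@c["tool_from_camera"]); c=dict(c); c["rvec"]=cv2.Rodrigues(M[:3,:3])[0]; c["tvec"]=M[:3,3]; return c
E
python3 - <<'E'
import numpy as np,cv2
from h import *
d=dict(np.load("w1.npz")); c=wcam(d,d["pos"],d["rot"]); im=d["image"]
for lo,hi in(((0,170,60),(4,255,255)),((172,150,60),(180,255,255))):
  for k in comps(im,lo,hi,200):
    print("red",cv2.boundingRect(k))
# 3D points from range in cap area
v,u=np.mgrid[150:225,230:305]; v=v.ravel();u=u.ravel(); z=d["range_z"][v,u]
o,r=ray(c,np.c_[u,v]); P=o+r*z[:,None]
hz=P[:,2]; ok=(z>0)&(hz>120)
t=np.percentile(hz[ok],90); top=P[ok&(hz>t-4)]
print("top z",np.percentile(hz[ok],[50,80,90,95]),len(top))
print("circle",cv2.minEnclosingCircle(top[:,:2].astype(np.float32)), top.mean(0), top[:,:2].min(0),top[:,:2].max(0))
for k in comps(im,(105,150,80),(130,255,255),400):
    p=k.reshape(-1,2); print("blue",cv2.minAreaRect(plane(c,p,8)[:,:2].astype(np.float32)))
m=(v*0)
ys,xs=np.mgrid[110:215:2,215:325:2]; ys=ys.ravel();xs=xs.ravel();o,r=ray(c,np.c_[xs,ys]);Q=o+r*d["range_z"][ys,xs][:,None]
s=Q[(Q[:,2]>30)&(Q[:,2]<60)&(abs(Q[:,:2]-[508,-12]).max(1)<60)]
print("holder",np.percentile(s[:,2],[5,50,95]),cv2.minAreaRect(s[:,:2].astype(np.float32)))
E
```

```text
red (239, 157, 54, 55)
top z [154.27677817 154.95220181 155.26899431 155.52971596] 2052
circle ((509.43035888671875, -10.864108085632324), 22.011808395385742) [509.93002094 -10.64643308 154.41697974] [487.88593987 -32.8367563 ] [531.38999     11.14344875]
blue ((346.20050048828125, -36.508750915527344), (91.46184539794922, 76.00502014160156), 25.0024356842041)
blue ((474.75799560546875, -191.5928955078125), (127.9662094116211, 108.40634155273438), 18.937171936035156)
blue ((512.0499877929688, 292.5168762207031), (50.442405700683594, 66.27486419677734), 20.219247817993164)
holder [38.78697438 44.84767566 46.36690165] ((509.41680908203125, -11.220428466796875), (91.59520721435547, 91.18529510498047), 3.251237392425537)
```

```bash
python3 -m pendant '[[[1,0.008,-0.006,0,0],[1,0.015,-0.0124,0.02,0],[1,0.015,-0.0124,0.05,0],[1,0.015,-0.0124,0.08,0],[1,0.015,-0.0124,0.11,0],[1,0.015,-0.0124,0.135,0],[1,0.015,-0.0124,0.148,0],[1,0.015,-0.0124,0.1505,0]]]'
python3 -m pendant '[[[0.4,0,0,0,0],[0.4,0,0,0,0],[0.4,0,0,0,0],[0.3,0,0,0,0],[0.3,0,0,0,0],[0.3,0,0,0,0],[0.3,0,0,0,0],[0.3,0,0,0,0]]]'
```

```text
t: 2.55
eef_pos: [509.2, -10.7, 122.7]
tcp_rot: [-3.14, 0.002, 0.451]
ft_force: [-0.4, 0.7, 1.3]
opening: 1.0
t: 3.35
eef_pos: [509.6, -10.4, 124.2]
tcp_rot: [-3.141, 0.0, 0.452]
ft_force: [-0.9, 2.5, 2.2]
opening: 0.461
```

```bash
python3 -m pendant '[[[0,0,0,0,0],[0,0,0,0,0],[0,0,0,0.0005,0],[0,0,0,0.001,0],[0,0,0,0.0015,0],[0,0,0,0.002,0],[0,0,0,0.002,0],[0,0,0,0.002,0]]]'
python3 -m pendant '[[[0,0,0,0.0005,0],[0,0,0,0.001,0],[0,0,0,0.001,0],[0,0,0,0.001,0],[0,0,0,0.001,0],[0,0,0,0.001,0],[0,0,0,0.001,0],[0,0,0,0.001,0]]]'
```

```text
t: 4.15
eef_pos: [509.6, -10.4, 122.1]
tcp_rot: [-3.142, 0.0, 0.452]
ft_force: [-2.1, 4.1, 4.9]
opening: 0.461
t: 4.95
eef_pos: [509.7, -10.6, 121.2]
tcp_rot: [3.141, -0.0, 0.452]
ft_force: [-3.5, 3.4, 5.3]
opening: 0.458
```

```bash
for i in 1; do python3 -m pendant '[[[0,0,0,0.0005,0],[0,0,0,0.001,0],[0,0,0,0.001,0],[0,0,0,0.001,0],[0,0,0,0.001,0],[0,0,0,0.001,0],[0,0,0,0.001,0],[0,0,0,0.001,0]]]'; done
python3 -m pendant '[[[0,0,0,0.0005,0],[0,0,0,0.001,0],[0,0,0,0.001,0],[0,0,0,0.001,0],[0,0,0,0.001,0],[0,0,0,0.001,0],[0,0,0,0.001,0],[0,0,0,0.001,0]]]'
```

```text
t: 5.75
eef_pos: [509.7, -10.6, 120.2]
tcp_rot: [3.141, -0.0, 0.452]
ft_force: [-3.1, 3.9, 6.3]
opening: 0.456
t: 6.55
eef_pos: [509.7, -10.6, 119.4]
tcp_rot: [3.141, -0.0, 0.452]
ft_force: [-3.7, 3.0, 8.5]
opening: 0.462
```

```bash
python3 -m pendant '[[[0,0,0,0.0005,0],[0,0,0,0.001,0],[0,0,0,0.001,0],[0,0,0,0.001,0],[0,0,0,0.001,0],[0,0,0,0.001,0],[0,0,0,0.001,0],[0,0,0,0.001,0]]]'
```

```text
t: 7.35
eef_pos: [509.7, -10.6, 118.6]
tcp_rot: [3.141, -0.0, 0.452]
ft_force: [-4.2, 2.9, 11.9]
opening: 0.463
```

```bash
python3 -m pendant '[[[0,0,0,0.0005,0],[0,0,0,0.001,0],[0,0,0,0.001,0],[0,0,0,0.001,0],[0,0,0,0.001,0],[0,0,0,0.001,0],[0,0,0,0.001,0],[0,0,0,0.001,0]]]'
```

```text
t: 8.15
eef_pos: [509.8, -10.6, 117.9]
tcp_rot: [3.141, -0.001, 0.452]
ft_force: [-6.4, 2.6, 16.2]
opening: 0.46
```

```bash
python3 -m pendant '[[[0,-0.0005,-0.0006,0.0005,0],[0,-0.0005,-0.0006,0.0005,-0.05],[0,-0.0005,-0.0006,0.0005,-0.1],[0,-0.0005,-0.0006,0.0005,-0.15],[0,-0.0005,-0.0006,0.0005,-0.2],[0,-0.0005,-0.0006,0.0005,-0.2],[0,-0.0005,-0.0006,0.0005,-0.2],[0,-0.0005,-0.0006,0.0005,-0.2]]]'; python3 -c "
from cell import env; print(env.state()['moment'])"
```

```text
t: 8.95
eef_pos: [510.3, -10.6, 117.9]
tcp_rot: [3.139, -0.002, 0.652]
ft_force: [-1.6, 1.5, 17.5]
opening: 0.458
[ 0.37035753  0.31543106 -0.04664915]
```

```bash
python3 -m pendant '[[[0,0,0,0.0003,0],[0,0,0,0.0005,-0.05],[0,0,0,0.0005,-0.1],[0,0,0,0.0005,-0.15],[0,0,0,0.0005,-0.2],[0,0,0,0.0005,-0.2],[0,0,0,0.0005,-0.2],[0,0,0,0.0005,-0.2]]]'; python3 -c "
from cell import env; print(env.state()['moment'])"
```

```text
t: 9.75
eef_pos: [510.3, -10.3, 117.7]
tcp_rot: [3.138, -0.002, 0.852]
ft_force: [-3.5, 4.1, 22.1]
opening: 0.461
[ 0.75087514  0.53988074 -0.0620717 ]
```

```bash
python3 -m pendant '[[[0,0,0,-0.0003,0],[0,0,0,-0.0003,-0.05],[0,0,0,-0.0003,-0.1],[0,0,0,-0.0003,-0.15],[0,0,0,-0.0003,-0.2],[0,0,0,-0.0003,-0.25],[0,0,0,-0.0003,-0.3],[0,0,0,-0.0003,-0.3]]]'; python3 -c "
from cell import env; print(env.state()['moment'])"
```

```text
t: 10.55
eef_pos: [510.0, -10.2, 117.8]
tcp_rot: [3.139, -0.001, 1.153]
ft_force: [-2.7, 4.3, 20.3]
opening: 0.462
[ 0.82484065  0.56277232 -0.03445252]
```

```bash
python3 -m pendant '[[[0,0,0,0,-0.07],[0,0,0,0,-0.14],[0,0,0,0,-0.21],[0,0,0,0,-0.28],[0,0,0,0,-0.35],[0,0,0,0,-0.42],[0,0,0,0,-0.49],[0,0,0,0,-0.52]]]'; python3 -c "
from cell import env; print(env.state()['moment'])"
```

```text
t: 11.35
eef_pos: [509.5, -10.0, 117.7]
tcp_rot: [3.14, 0.0, 1.674]
ft_force: [-5.9, 5.1, 21.6]
opening: 0.459
[ 1.09164236  0.9600967  -0.09911673]
```

```bash
python3 -m pendant '[[[0,0,0,-0.0002,-0.07],[0,0,0,-0.0002,-0.14],[0,0,0,-0.0002,-0.21],[0,0,0,-0.0002,-0.28],[0,0,0,-0.0002,-0.35],[0,0,0,-0.0002,-0.42],[0,0,0,-0.0002,-0.49],[0,0,0,-0.0002,-0.51]]]'; python3 -c "
from cell import env; print(env.state()['moment'])"
```

```text
t: 12.15
eef_pos: [509.0, -9.9, 117.7]
tcp_rot: [3.141, 0.0, 2.184]
ft_force: [-6.6, 6.1, 20.8]
opening: 0.463
[ 1.24537646  1.14482756 -0.1355806 ]
```

```bash
python3 -m pendant '[[[0,0,0,-0.001,0],[0,0,0,-0.002,0],[0,0,0,-0.003,0],[0,0,0,-0.004,0],[0,0,0,-0.005,0],[0,0,0,-0.006,0],[0,0,0,-0.0065,0],[0,0,0,-0.0065,0]]]'
python3 -m pendant '[[[0,0,0,-0.0005,0],[0,0,0,-0.001,0],[0,0,0,-0.0015,0],[0,0,0,-0.002,0],[0,0,0,-0.0025,0],[0,0,0,-0.003,0],[0,0,0,-0.003,0],[0,0,0,-0.003,0]]]'
```

```text
t: 12.95
eef_pos: [508.8, -10.0, 123.0]
tcp_rot: [-3.142, -0.0, 2.182]
ft_force: [-2.5, 5.1, 1.9]
opening: 0.457
t: 13.75
eef_pos: [508.7, -10.2, 125.9]
tcp_rot: [-3.141, -0.0, 2.182]
ft_force: [-3.2, 2.6, -1.8]
opening: 0.461
```

```bash
python3 -m pendant '[[[0,0,0,-0.0005,0],[0,0,0,-0.001,0],[0,0,0,-0.0015,0],[0,0,0,-0.002,0],[0,0,0,-0.0025,0],[0,0,0,-0.003,0],[0,0,0,-0.003,0],[0,0,0,-0.003,0]]]'
```

```text
t: 14.55
eef_pos: [508.9, -10.2, 129.2]
tcp_rot: [-3.141, -0.0, 2.182]
ft_force: [-4.7, 2.7, -3.4]
opening: 0.457
```

```bash
python3 -m pendant '[[[0,0,0,-0.0005,0],[0,0,0,-0.001,0],[0,0,0,-0.002,0],[0,0,0,-0.003,0],[0,0,0,-0.004,0],[0,0,0,-0.005,0],[0,0,0,-0.005,0],[0,0,0,-0.005,0]]]'
python3 - <<'E'
from cell import env
import cv2
print(env.state()['moment'],env.state()['ft_force'])
a=env.read_camera("wrist")["image"][:,100:460]; b=env.read_camera("side")["image"][170:260,240:340]
b=cv2.resize(b,None,fx=420/90,fy=420/90); cv2.imwrite("pics/l1.png",cv2.resize(cv2.hconcat([a,b[:,:430]]),(790,420)))
E
```

```text
t: 15.35
eef_pos: [509.3, -10.3, 134.4]
tcp_rot: [3.141, 0.001, 2.182]
ft_force: [0.2, 1.4, 0.7]
opening: 0.458
[ 0.38084304 -0.20076118 -0.04602729] [0.24935766 1.37521688 0.73115601]
```

View pics/l1.png

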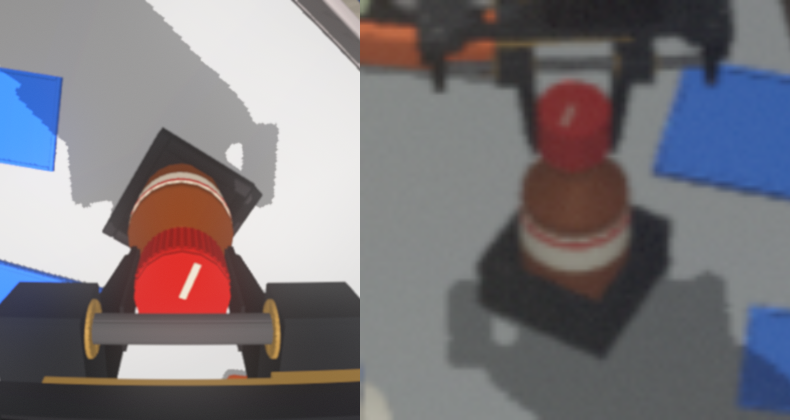

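```bash
python3 -m pendant '[[[0,0,0,-0.005,0],[0,0,0,-0.012,0],[0,0,0,-0.02,0],[0,0,0,-0.03,0],[0,0,0,-0.042,0],[0,0,0,-0.054,0],[0,0,0,-0.06,0],[0,0,0,-0.06,0]]]'
cat > look.py <<'E'
from cell import env
from h import *
import sys
s=env.state(); c=wcam(env.read_camera("wrist"),s["eef_pos"],s["tcp_rot"])
im=c["image"]; hsv=cv2.cvtColor(im,cv2.COLOR_BGR2HSV)
m=(cv2.inRange(hsv,(0,170,60),(5,255,255))>0)|(cv2.inRange(hsv,(172,150,60),(180,255,255))>0)
v,u=np.nonzero(m); z=c["range_z"][v,u]; o,r=ray(c,np.c_[u,v]); P=o+r*z[:,None]
P=P[(z>0)&(np.hypot(*(P[:,:2]-s["eef_pos"][:2]).T)<float(sys.argv[1]))]
t=np.percentile(P[:,2],90); T=P[P[:,2]>t-3]
print(s["t"],s["eef_pos"],s["tcp_rot"],s["joints"]); print("cap top",t,"min z",P[:,2].min(),"ctr",cv2.minEnclosingCircle(T[:,:2].astype(np.float32)),len(T),"tilt",np.polyfit(T[:,0],T[:,2],1)[0],np.polyfit(T[:,1],T[:,2],1)[0])
a=im[:,100:460]; b=cv2.resize(env.read_camera("side")["image"][150:240,260:360],(420,420)); cv2.imwrite(sys.argv[2],cv2.hconcat([a,b]))
E
python3 look.py 60 pics/l2.png
```

```text
t: 16.25
eef_pos: [509.3, -10.2, 195.2]
tcp_rot: [3.14, 0.001, 2.182]
ft_force: [0.2, -0.6, -0.7]
opening: 0.462
16.25 [509.29838284 -10.2181699  195.1978742 ] [3.14027303e+00 1.36145023e-03 2.18182547e+00] [-1.49750764e-01  3.50341559e-01  1.86300483e+00 -9.53559364e-05
  9.26351757e-01 -7.60723589e-01]
cap top 226.27993266837026 min z 191.8127064291169 ctr ((505.9141540527344, -5.243383407592773), 25.535663604736328) 4589 tilt 0.0006256267240354177 0.0013609693245238837
```

View pics/l2.png

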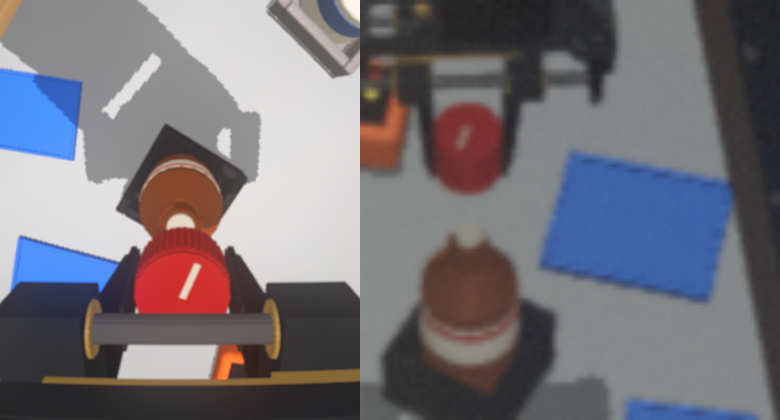

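```bash
python3 -m pendant '[[[0,-0.008,-0.008,0,0],[0,-0.026,-0.027,0,0],[0,-0.05,-0.052,0,0],[0,-0.075,-0.077,0,0],[0,-0.1,-0.103,0,0],[0,-0.12,-0.124,0,0],[0,-0.1287,-0.1331,0,0],[0,-0.1287,-0.1331,0,0]]]'
python3 -m pendant '[[[0,0,0,0.02,0],[0,0,0,0.05,0],[0,0,0,0.08,0],[0,0,0,0.11,0],[0,0,0,0.135,0],[0,0,0,0.155,0],[0,0,0,0.165,0],[0,0,0,0.167,0]]]'
sed -i 's/\[150:240,260:360\]/[150:240,280:380]/' look.py; python3 look.py 60 pics/l3.png
```

```text
t: 17.15
eef_pos: [473.2, -193.3, 193.7]
tcp_rot: [-3.141, -0.001, 2.179]
ft_force: [-0.7, -0.1, -1.2]
opening: 0.459
t: 17.95
eef_pos: [473.6, -191.0, 26.3]
tcp_rot: [-3.141, -0.002, 2.183]
ft_force: [-1.0, -0.3, -1.5]
opening: 0.459
17.95 [ 473.58293989 -191.03609781   26.29159283] [-3.14081728e+00 -1.62408056e-03  2.18262045e+00] [-5.12830571e-01  6.15733208e-01  2.00280033e+00  2.57748569e-06
  5.24858794e-01 -1.12465756e+00]
cap top 57.358396820656985 min z 26.412872747653097 ctr ((474.3387451171875, -191.52386474609375), 22.38818359375) 4607 tilt 0.0033618675993241833 -0.007330416840472414
```

View pics/l3.png

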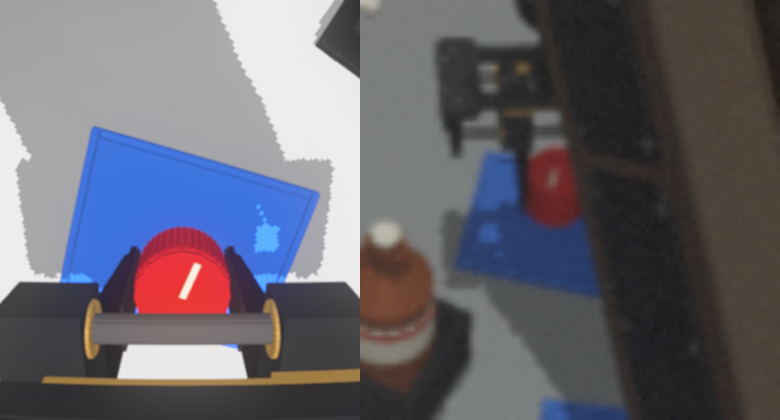

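```bash
python3 -m pendant '[[[0,0,0,0.003,0],[0,0,0,0.006,0],[0,0,0,0.009,0],[0,0,0,0.012,0],[0,0,0,0.014,0],[0,0,0,0.0155,0],[0,0,0,0.0165,0],[0,0,0,0.0165,0]]]'
python3 -m pendant '[[[0,0,0,0.0003,0],[0,0,0,0.0006,0],[0,0,0,0.0008,0],[0,0,0,0.001,0],[0,0,0,0.001,0],[0,0,0,0.001,0],[0,0,0,0.001,0],[0,0,0,0.001,0]]]'
```

```text
t: 18.85
eef_pos: [473.7, -192.0, 10.5]
tcp_rot: [-3.141, -0.0, 2.182]
ft_force: [-0.3, 0.4, -0.8]
opening: 0.457
t: 19.65
eef_pos: [473.8, -192.0, 9.7]
tcp_rot: [3.142, 0.0, 2.182]
ft_force: [-0.1, 0.1, 2.5]
opening: 0.46
```

```bash
python3 -m pendant '[[[0,0,0,0.0003,0],[0,0,0,0.0006,0],[0,0,0,0.0008,0],[0,0,0,0.001,0],[0,0,0,0.001,0],[0,0,0,0.001,0],[0,0,0,0.001,0],[0,0,0,0.001,0]]]'
```

```text
t: 20.45
eef_pos: [473.9, -192.0, 9.0]
tcp_rot: [3.141, 0.0, 2.182]
ft_force: [-2.1, 1.3, 9.7]
opening: 0.459
```

```bash
python3 -m pendant '[[[0,0,0,-0.0003,0],[0,0,0,-0.0007,0],[0,0,0,-0.0007,0],[0.5,0,0,-0.0007,0],[0.6,0,0,-0.0007,0],[0.65,0,0,-0.0007,0],[0.65,0,0,-0.0007,0],[0.65,0,0,-0.0007,0]]]'
python3 -m pendant '[[[0.65,0,0,-0.003,0],[0.65,0,0,-0.008,0],[0.65,0,0,-0.015,0],[0.65,0,0,-0.03,0],[0.65,0,0,-0.05,0],[0.65,0,0,-0.075,0],[0.65,0,0,-0.1,0],[0.65,0,0,-0.12,0]]]'
python3 -m pendant '[[[0.65,0,0,-0.02,0],[0.65,0,0,-0.03,0],[0.65,0,0,-0.03,0],[0.65,0,0,-0.03,0],[0.65,0,0,-0.03,0],[0.65,0,0,-0.03,0],[0.65,0,0,-0.03,0],[0.65,0,0,-0.03,0]]]'
python3 look.py 90 pics/l4.png
```

```text
t: 21.25
eef_pos: [473.8, -192.0, 9.2]
tcp_rot: [-3.142, -0.0, 2.182]
ft_force: [0.3, 0.3, 0.0]
opening: 0.648
t: 22.05
eef_pos: [473.9, -192.0, 131.4]
tcp_rot: [3.141, 0.001, 2.182]
ft_force: [-1.4, -0.2, -0.4]
opening: 0.65
t: 22.85
eef_pos: [473.7, -191.9, 159.0]
tcp_rot: [-3.141, -0.001, 2.182]
ft_force: [0.1, -0.1, 0.6]
opening: 0.649
22.85 [ 473.70328302 -191.9113871   158.97173665] [-3.14129622e+00 -5.04423600e-04  2.18181260e+00] [-5.14191198e-01  4.01406717e-01  1.89873578e+00 -6.71455937e-05
  8.42033092e-01 -1.12516281e+00]
cap top 41.274978987703115 min z 30.15158932863892 ctr ((474.82427978515625, -193.17031860351562), 21.330455780029297) 1750 tilt 0.002684880101141938 -0.0011483454758453057
```

View pics/l4.png

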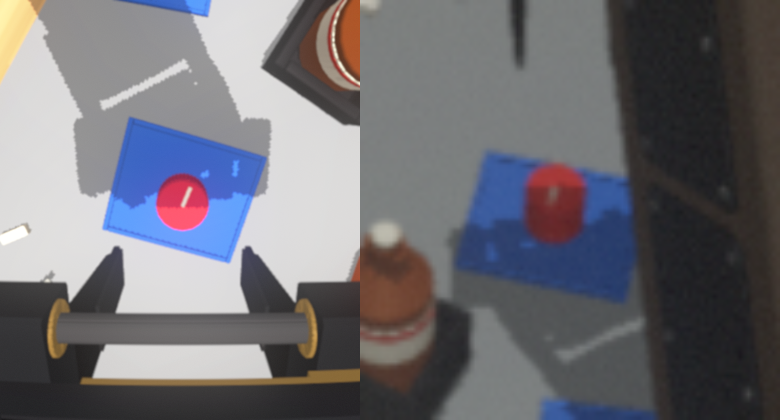

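```bash
python3 - <<'E'
from cell import env
from h import *
s=env.state(); c=wcam(env.read_camera("wrist"),s["eef_pos"],s["tcp_rot"])
v,u=np.mgrid[110:270,195:375]; v=v.ravel();u=u.ravel(); z=c["range_z"][v,u]; o,r=ray(c,np.c_[u,v]); P=o+r*z[:,None]
a=np.deg2rad(19); L=(P[:,:2]-[474.5,-192])@np.array([[np.cos(a),-np.sin(a)],[np.sin(a),np.cos(a)]])
rr=np.hypot(*(P[:,:2]-[474.6,-192.7]).T)
f=(z>0)&(abs(L[:,0])<54)&(abs(L[:,1])<44)&(rr>32); print("floor",np.percentile(P[f,2],[10,50,90]),f.sum())
t=(rr<16)&(P[:,2]>30); print("captop",np.median(P[t,2]), "centre in tray", np.median(L[t],0))
p=np.c_[P[t,:2],np.ones(t.sum())]; print("slope",np.linalg.lstsq(p,P[t,2],rcond=None)[0][:2])
for k in comps(c["image"],(100,130,50),(130,255,255),3000):
    print("tray",cv2.minAreaRect(plane(c,k.reshape(-1,2),8)[:,:2].astype(np.float32)))
E
```

```text
floor [5.5748643  6.5555771  8.38501221] 7509
captop 40.45189304376095 centre in tray [-0.29554407 -0.58265404]
slope [-0.0019394  0.0055823]
tray ((473.9913330078125, -191.80630493164062), (128.68336486816406, 108.79585266113281), 18.891883850097656)
```

The cap top is 33.9 mm above the measured tray floor (nominal 34), so the cap sits flat. It is centred and upright, and the gripper is clear. Handing in.

```bash
python3 -c "
from cell import env
print(env.job_done())"
```

```text
the job is handed in; nothing more can be done
None
```

The cap is off the bottle and standing flat, open side down, near the centre of the larger blue tray; I handed the job in at about 23 s. No verdict was reported.

**Opening:** I gripped the cap by its skirt and pressed it down about 6 mm. I turned it 99° anticlockwise in total, with end-of-move readings of 17.5 to 22.1 N, then eased off and lifted straight up. The force was only read at the end of each move, so brief peaks between readings were not seen. The wrist moment never clearly showed the core engaging. The proof came from the lift: the cap came away with only a few newtons of pull, and the pictures showed the bare neck with the white seal.

**Placing:** The cap was lowered in 1 mm steps, with a last reading of about 10 N on the tray. I backed off slightly, opened the fingers and raised the gripper clear.

**Last checks:**
- The cap's centre is within about 1 mm of the tray's centre, and its tilt is about 0.006 rad.
- The cap's top is 33.9 mm above the measured tray floor, against a nominal 34 mm.
- In world height, the cap and the floor both read about 1.5 mm high. Both share the same offset, within the stated 2 mm calibration.
- I saw no contact with the other things on the bench, but I did not measure their positions again at the end.

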